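# Feed the sample tube into the tube scanner

## Robot

A 6-joint arm with a two-finger parallel gripper is mounted at the origin on the work surface. World frame = base frame: x ahead of the robot, y to its left, z up, the work surface at z = 0. Lengths are in m, angles in degrees, forces in N, time in s.
With the tool pointing down it reaches from about 0.375 to 0.9 m from the base axis. Payload 3.1 kg.
Tool frame: the origin (TCP) lies at the very end of the fingers, on their centre line; the grasp point (between the pads) lies 19 mm behind it; z points along the fingers, y is the line along which they close (so a half turn about z gives the same grasp; the last joint's range is limited). The gripper opens to 87 mm and grips with 3 to 60 N. Pads are 19 mm wide; open, the fingers measure 117 mm over their backs; the gripper's body (75 mm by 190 mm) begins 51 mm behind the grasp point.
Start: joints at [64.945, 30.224, 82.088, -0, 67.689, -10.227], TCP at [0.16, 0.604, 0.223] pointing down, gripper open.
Joint ranges: [-176.69, 176.69], [-43.24, 126.21], [12.49, 139.97], [-82, 262], [0, 151.66], [-163.58, 163.58]. Speed limits (degrees/s): [159.86, 159.86, 180, 180, 180, 180].

## Interface

Orientations are given as a 3x3 rotation matrix whose columns are the frame's x, y, z axes.
In Python, from rig import bot, imaging gives the robot as it stands.
- The arm moves only by the tool drive_tool, never from a script. Its argument "deltas" is text: rows parted by semicolons, each of 5 numbers parted by spaces: the finger opening in mm, from 0 to 87, then the shift along the world's x, y, z in mm, then the turn about the world's z in rad. In form: jaw dx dy dz twist; .... A call has 1 to 12 rows; each row is the pose to reach, as a shift and turn from the pose commanded when the call began; what a row does not reach only later rows make up. A row lasts 1/10 s, in which the tool goes at most 50 mm and 8.59 degrees, less where a joint would pass 70% of its speed; a pose out of reach is approached as far as the arm can. A call with a gripper value outside its range is refused whole. The fingers move at their own pace and stop on an object; the grip force is fixed at half the most. Time passes only in rows, so rows that repeat a pose let the fingers close. It gives the time, the measured TCP pose, the force, the opening and the grip force at its end, in the units of the state.
- bot.read_state(): the state, without advancing time (a new reading comes with each control period).
- imaging.capture(name): name is "side" or "top" or "wrist"; returns the picture (480x640x3 uint8, red, green, blue); there is no depth.
- imaging.camera_model(name): a dict with "fx", "fy", "cx", "cy" (pixels), "T" (4x4, takes a point from camera to world coordinates). Camera axes: x right, y down, z forward; pixel columns grow to the right and rows downward; lengths in m; the calibration is good to about 2 mm. A picture is of the moment at which its call begins: read the wrist's pose just before it. camera_model takes no time and is no camera call; for the wrist camera it gives the pose at the moment of the call.
- bot.hand_in(): hands the job in; it is judged then, once.
The state is a dict: "time_s": time; "joint_positions": joint angles; "qvel": joint speeds; "tau": joint torques, N m; "position": TCP position; "tcp_rot": TCP orientation; "force": force on the tool from outside, world axes, zero at the start; "moment": the same for the moment, N m; "opening": opening from 0.0 (shut) to 1.0 (fully open); "grasp_force": force on a finger pad.
Only numpy, scipy, OpenCV 4.12 (cv2) and the standard library are available. Lean on these libraries where they do the work, as an engineer would, in place of code of your own. Each camera call takes 0.05 s, during which the arm holds its last target. There are 200 camera calls.

## Task

Push the sample tube gently up the scanner's feed ramp with the fingertips and over the crest until it lies in the seat against the stop, keeping the fingers behind it so that it never rolls free on the slope. Then press the scanner's start button all the way down once the tube lies still. Nothing is pinched or lifted, and everything else on the bench stays where it is.

Things in the scene. Friction and masses are not known exactly. Their poses are not given: they have to be found in the camera images.
- tube: the sample tube lying on the feed ramp, across it: smooth closed white cylinder with blue ends of the same diameter, 45 mm diameter, 150 mm long, about 0.2 kg, plastic, free to roll. Origin: its centre; y axis: its length (x and z turn as it rolls). At the start it rests at the foot of the ramp against a low lip.
- ramp: fixed feed ramp: aluminium plane 160 mm wide, rising 8 degrees away from the robot; a tube let go on it rolls back. x points up the slope, y to the left across it, z normal; z = 0 is the running surface. Origin: mid-width under the resting tube (tube centre at x = 0, z = 22.5 mm). Plane from x = -50 mm to the crest at x = 130 mm.
- scanner: the whole fixed scanner, carrying ramp, seat and button. Origin: on the bench, 20 mm below the ramp's origin; x level, ahead. A lip 8 mm high crosses the ramp 17.5 to 23.5 mm behind the ramp's origin and holds the resting tube. The ramp's foot edge is 13 mm above the bench. Side rails 7 mm thick rise 15 mm above ramp and seat on both sides.
- seat: fixed steel seat beyond the crest, sloping DOWN 5 degrees to the upright stop, so a tube past the crest rolls on to the stop and stays. Origin: mid-width on the crest edge; x down the seat to the stop, y left, z normal. Stop face at x = 50.5 mm, 40 mm high, 14 mm thick; a tube touching it has its centre at x = 28, z = 22.5 mm.
- start_top (a point): centre of the top face of the round white start button, 32 mm dia., in a grey collar on top of the white housing (150 x 80 x 70 mm) that stands along the right side of the ramp. It is pressed straight down.
- start (a joint): travel of the start button: 0 m up, 0.006 m fully down, which takes 4 N; it springs back when let go.
- spare_tube: bystander: identical capped tube, 45 mm dia. x 150 mm, standing upright on the bench left of the ramp. Origin: centre of its foot.
- marker: bystander: marker pen lying on the bench by the ramp's left side, 130 mm long, 16 mm thick. Origin: underside.
- vial: bystander: small amber capped vial, 30 mm dia. x 55 mm, standing in front of the white housing, right of the ramp. Origin: centre of its foot.
- tip_box: bystander: closed blue pipette-tip box, 87 x 127 x 63 mm, left of the ramp. Origin: centre of underside.
- media_bottle: bystander: glass bottle with a blue cap, 70 mm dia. x 130 mm, right of the housing. Origin: centre of its foot.
There are look-alikes about, which are no part of the job. What is shaped like the tube but pink is not meant.

How it is judged:
By the outcome, as a careful person would: the job done as asked, in the order asked, and still so for the second after the job is handed in, with the robot touching nothing.
It also fails if it takes over 45 s, if anything falls off the work surface, if the arm or the gripper's body presses on something with over 40 N, if the wrist force passes 120 N, or if a joint passes its speed limit or range.

## Working session

There is one attempt and no reset: what is moved stays moved. The work goes in short steps, Python scripts to look and compute and a tool call to move; the robot and the scene stay as the last step left them, time stands still between calls to the robot, and variables do not carry over. Pictures are saved under pics/ and viewed, at most 10 in all, crops included, and the job is handed in when it is done.

Besides the shell and the picture viewer there is one more tool, called as name(argument=value, ...), one argument or row to a line, values as JSON. drive_tool: Moves the arm, as the interface text tells. Its arguments: {"type":"object","properties":{"deltas":{"type":"string"}},"required":["deltas"]}

```bash
mkdir -p pics; ls; python3 - <<'E'
from rig import bot, imaging
import cv2
s=bot.read_state(); print(s['time_s'],s['position'],s['tcp_rot'],s['opening'])
for n in ['top','side']:
    im=imaging.capture(n); cv2.imwrite(f'pics/{n}0.png',im[:,:,::-1]); m=imaging.camera_model(n); print(n,m)
E
```

```text
pics
0.0 [0.15962128 0.60351699 0.22157212] [[-9.66704444e-01  2.55893945e-01 -8.98107141e-04]
 [ 2.55895254e-01  9.66702554e-01 -1.94696896e-03]
 [ 3.69984899e-04 -2.11196490e-03 -9.99997701e-01]] 0.9998328453350568
top {'fx': 540.5021253646983, 'fy': 540.5021253646983, 'cx': 315.04499651745715, 'cy': 238.7542794772934, 'T': array([[-0.01069231, -0.97991618,  0.19912295,  0.30141228],
       [-0.99993631,  0.0111974 ,  0.00141061,  0.05956289],
       [-0.00361194, -0.19909519, -0.9799735 ,  1.0508284 ],
       [ 0.        ,  0.        ,  0.        ,  1.        ]])}
side {'fx': 483.60828401345105, 'fy': 483.60828401345105, 'cx': 317.1903000022169, 'cy': 241.04661258471194, 'T': array([[ 0.97853658, -0.14446871,  0.14695221,  0.36943654],
       [-0.20456516, -0.59487546,  0.7773521 , -0.64382441],
       [-0.02488479, -0.79072876, -0.61166066,  0.65005045],
       [ 0.        ,  0.        ,  0.        ,  1.        ]])}
```

View pics/top0.png

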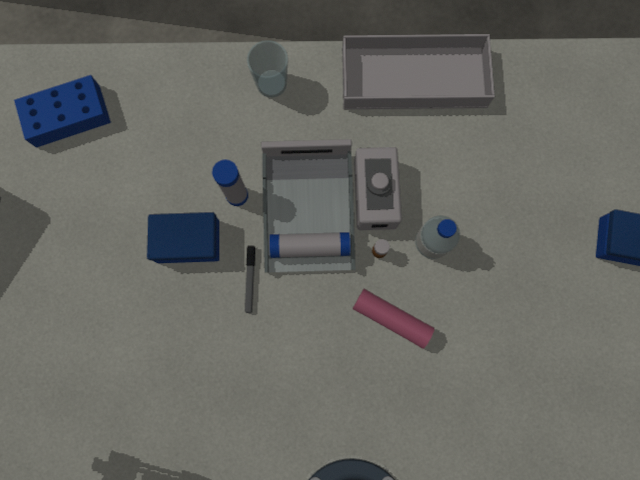

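View pics/side0.png

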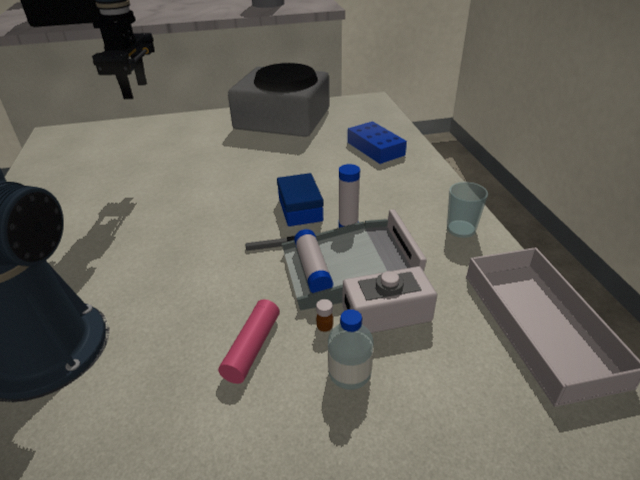

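The top view shows the tube lying across the ramp from (270,246) to (350,244), the stop near row 150 and the button at (380,183). In the side view the tube's ends are at (305,238) and (319,282), and the button is at (390,281).

```bash
cat > h.py <<'E'
import numpy as np, cv2
from rig import bot, imaging
def ray(n,u,v,m=None):
    m=m or imaging.camera_model(n); d=m['T'][:3,:3]@[(u-m['cx'])/m['fx'],(v-m['cy'])/m['fy'],1]
    return m['T'][:3,3],d/np.linalg.norm(d)
def onz(n,u,v,z,m=None):
    o,d=ray(n,u,v,m); return o+d*(z-o[2])/d[2]
def tri(a,b):
    A=np.zeros((3,3));r=np.zeros(3)
    for o,d in (a,b):
        P=np.eye(3)-np.outer(d,d);A+=P;r+=P@o
    return np.linalg.solve(A,r)
def proj(n,p,m=None):
    m=m or imaging.camera_model(n); q=np.linalg.inv(m['T'])@np.r_[p,1]; return m['fx']*q[0]/q[2]+m['cx'],m['fy']*q[1]/q[2]+m['cy']
def blobs(im,mask,box,amin=15):
    u0,v0,u1,v1=box; k=np.zeros_like(mask); k[v0:v1,u0:u1]=mask[v0:v1,u0:u1]
    n,_,st,c=cv2.connectedComponentsWithStats(k); return [(st[i].tolist(),c[i].round(1).tolist()) for i in range(1,n) if st[i][4]>=amin]
def blue(im):
    return cv2.inRange(cv2.cvtColor(im,cv2.COLOR_RGB2HSV),(105,150,40),(130,255,255))
E
python3 - <<'E'
from h import *
t=cv2.imread('pics/top0.png')[:,:,::-1].copy(); s=cv2.imread('pics/side0.png')[:,:,::-1].copy()
bt=blobs(t,blue(t),(262,225,358,262)); bs=blobs(s,blue(s),(285,225,335,295)); print(bt,bs)
for b in bt: print(onz('top',*b[1],0.045))
gray=cv2.cvtColor(t,cv2.COLOR_RGB2GRAY)
cv2.imwrite('pics/crops.png',np.hstack([cv2.resize(t[135:285,255:405],(600,600),interpolation=cv2.INTER_CUBIC)])[:,:,::-1])
E
```

```text
[([340, 233, 10, 23, 198], [344.8, 243.9]), ([270, 235, 9, 23, 190], [274.0, 245.6])] [([294, 229, 21, 14, 98], [302.7, 233.5]), ([308, 271, 25, 22, 415], [319.3, 281.0])]
[0.49519528 0.00473782 0.045     ]
[0.49344319 0.1389115  0.045     ]
```

View pics/crops.png

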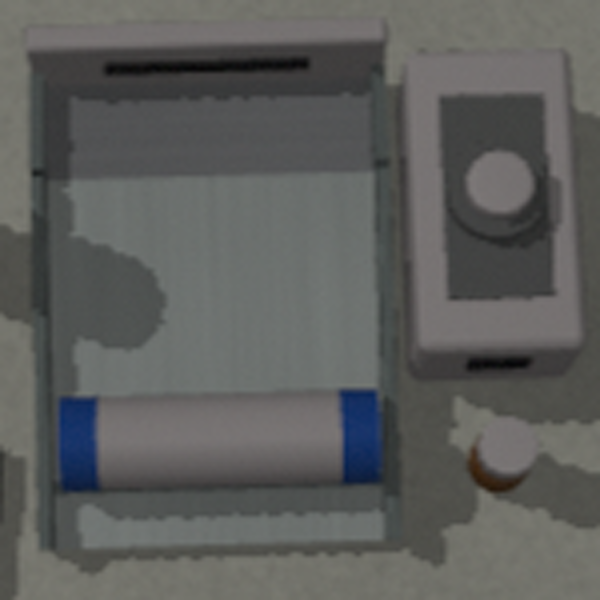

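The crop shows the tube's blue ends at about (274,246) and (345,244). The crest line is at crop row ~175, i.e. (307,178.8), and the button's top is centred at crop (500,183), i.e. (380,180.7).

```bash
python3 - <<'E'
from h import *
s=cv2.imread('pics/side0.png')[:,:,::-1].copy(); t=cv2.imread('pics/top0.png')[:,:,::-1].copy()
print('crest',onz('top',307.5,178.8,0.038))
for n,im,box in(('top',t,(360,160,400,205)),('side',s,(370,262,410,300))):
    g=im.min(2); u0,v0,u1,v1=box; print(n,g[v0:v1,u0:u1].max())
    for th in (105,115,125,135,145): print(th,blobs(im,(g>th).astype('uint8'),box,40))
for p in [(0.494,0.072,0.0423),(0.656,0.072,0.058)]: print(proj('top',p))
print('spare foot/top',onz('top',237,197,0),onz('top',227,172,.15))
print('housing TL/BR',onz('top',255+405/4,135+50/4,.07),onz('top',255+580/4,135+345/4,.07))
cv2.imwrite('pics/sc.png',cv2.resize(s[225:345,280:440],(800,600),interpolation=cv2.INTER_CUBIC)[:,:,::-1])
E
```

```text
crest [0.62706048 0.07450083 0.038     ]
top 119
105 [([360, 160, 6, 45, 220], [362.0, 183.7]), ([392, 160, 7, 45, 153], [394.8, 181.5]), ([372, 173, 16, 15, 174], [379.2, 180.1])]
115 []
125 []
135 []
145 []
side 162
105 [([370, 262, 40, 21, 607], [387.3, 270.4]), ([373, 293, 37, 7, 110], [397.5, 297.3])]
115 [([370, 262, 40, 21, 460], [385.3, 271.8]), ([374, 293, 36, 7, 102], [398.0, 297.2])]
125 [([370, 262, 40, 21, 431], [384.8, 271.8]), ([390, 293, 20, 7, 70], [402.4, 296.8])]
135 [([370, 262, 40, 20, 391], [384.2, 271.7]), ([390, 294, 20, 6, 57], [402.3, 296.8])]
145 [([382, 269, 28, 13, 167], [392.0, 275.2]), ([391, 294, 19, 6, 50], [402.6, 296.7])]
(np.float64(309.3315811629964), np.float64(245.18356561028395))
(np.float64(308.497439664512), np.float64(161.24019255928826))
spare foot/top [0.60264872 0.21753504 0.        ] [0.60510671 0.21326679 0.15      ]
housing TL/BR [ 0.67830066 -0.01991761  0.07      ] [ 0.53217398 -0.09763646  0.07      ]
```

View pics/sc.png

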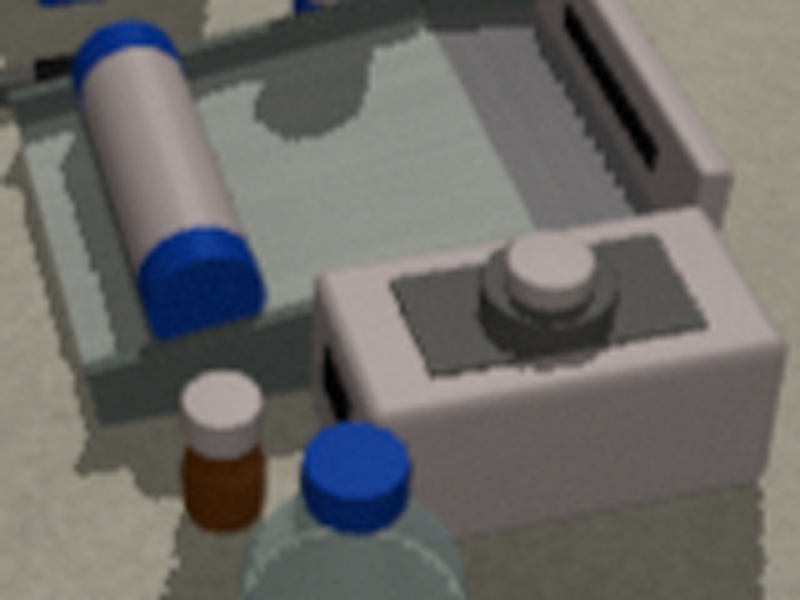

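The side crop shows the button's top centre at crop (550,265), i.e. (390,278). The tube is against the lip, with nothing else on the ramp. Next I move above the spot behind the tube.

```bash
python3 - <<'E'
from h import *
print('button',tri(ray('top',379.5,180.5),ray('side',390,278)))
E
```

```text
button [ 0.60578904 -0.05997704  0.08736016]
```

drive_tool(
  deltas="87 24 -44 0 0.02; 87 48 -88 0 0.05; 87 72 -132 0 0.08; 87 96 -176 0 0.11; 87 120 -220 0 0.14; 87 144 -264 0 0.17; 87 168 -308 0 0.20; 87 192 -352 0 0.23; 87 216 -396 0 0.25; 87 240 -440 0 0.272; 87 264 -486 0 0.272; 87 287 -532 0 0.272",
)

```text
time_s: 1.3
position: [0.4454, 0.0742, 0.2225]
tcp_rot: [[-1.0, -0.013, -0.0], [-0.013, 1.0, 0.0], [0.0, 0.0, -1.0]]
force: [1.1, 0.4, 0.3]
opening: 1.004
grasp_force: 0.0
```

drive_tool(
  deltas="87 0 0 -40 0; 87 0 0 -80 0; 87 0 0 -115 0; 87 0 0 -145 0; 87 0 0 -165 0; 87 0 0 -180 0; 87 0 0 -186 0; 87 0 0 -186 0; 87 0 0 -186 0",
)

```text
time_s: 2.2
position: [0.4452, 0.0762, 0.0369]
tcp_rot: [[-1.0, -0.013, 0.001], [-0.013, 1.0, -0.0], [-0.001, -0.0, -1.0]]
force: [-0.2, -0.4, 0.2]
opening: 0.999
grasp_force: 0.0
```

```bash
python3 - <<'E'
from h import *
s=imaging.capture('side');t=imaging.capture('top')
print(bot.read_state()['position'])
cv2.imwrite('pics/a.png',np.hstack([cv2.resize(s[195:345,270:420],(400,400)),cv2.resize(t[135:285,255:405],(400,400))])[:,:,::-1])
E
```

```text
[0.4454931  0.07621333 0.03731964]
```

View pics/a.png

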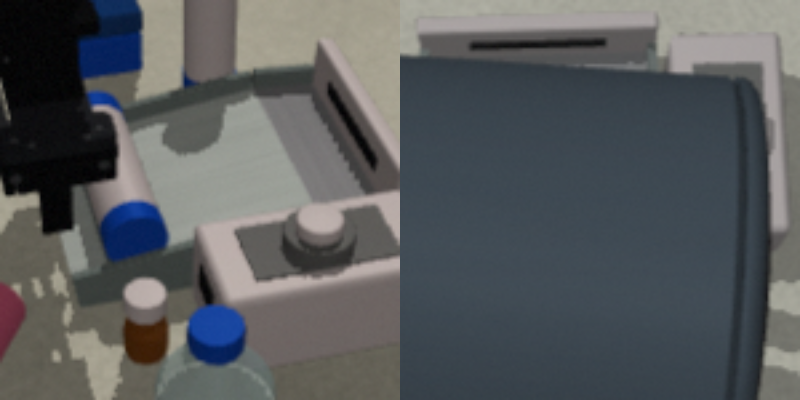

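The fingers sit behind the tube and above the lip, with a gap of about 15 mm. Pushing gently now.

drive_tool(
  deltas="87 4 0 0 0; 87 8 0 0 0; 87 12 0 0 0; 87 15 0 0 0; 87 18 0 0 0; 87 21 0 0 0; 87 25 0 1 0; 87 29 0 1 0; 87 33 0 2 0; 87 37 0 2 0; 87 41 0 3 0; 87 45 0 3 0",
)

```text
time_s: 3.5
position: [0.4902, 0.0762, 0.0396]
tcp_rot: [[-1.0, -0.013, -0.0], [-0.013, 1.0, -0.0], [0.0, -0.0, -1.0]]
force: [-4.2, 0.2, 2.6]
opening: 1.001
grasp_force: 1.9
```

```bash
python3 - <<'E'
from h import *
s=imaging.capture('side'); cv2.imwrite('pics/b.png',cv2.resize(s[195:345,270:470],(800,600))[:,:,::-1])
print(blobs(s,blue(s),(285,225,420,310)),bot.read_state()['position'])
E
```

```text
[([323, 267, 24, 22, 381], [333.5, 276.6])] [0.49179338 0.07607356 0.03969472]
```

View pics/b.png

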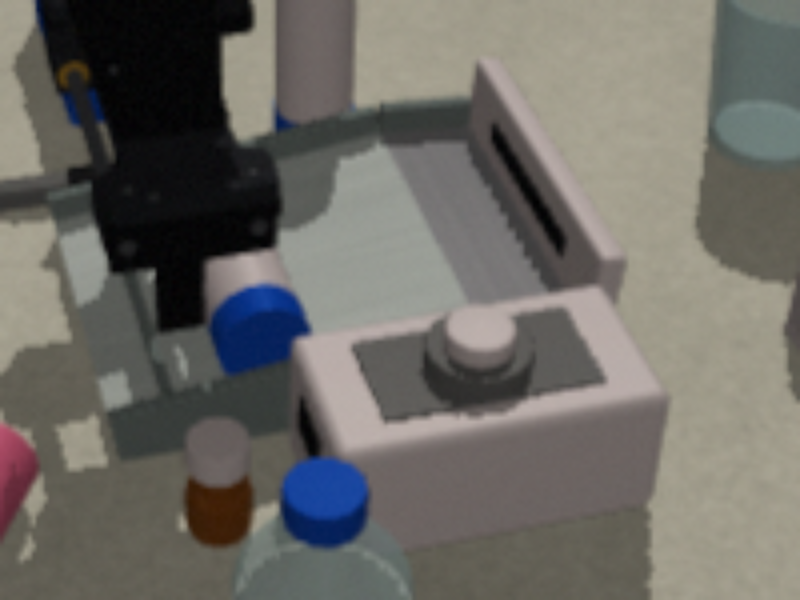

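The tube, with its right end at crop (258,328), has moved about 30 mm up and is square against both fingers. I continue the push.

drive_tool(
  deltas="87 4 0 0 0; 87 8 0 1 0; 87 12 0 1 0; 87 16 0 2 0; 87 20 0 2 0; 87 24 0 2 0; 87 28 0 3 0; 87 32 0 3 0; 87 36 0 4 0; 87 40 0 4 0; 87 44 0 4 0; 87 48 0 5 0",
)

```text
time_s: 4.75
position: [0.5381, 0.0762, 0.0445]
tcp_rot: [[-1.0, -0.013, -0.0], [-0.013, 1.0, 0.0], [0.0, 0.0, -1.0]]
force: [-2.9, 0.2, 3.5]
opening: 0.998
grasp_force: 1.9
```

drive_tool(
  deltas="87 4 0 0 0; 87 8 0 1 0; 87 12 0 1 0; 87 16 0 2 0; 87 20 0 2 0; 87 24 0 2 0; 87 28 0 3 0; 87 32 0 3 0; 87 36 0 4 0; 87 40 0 4 0; 87 44 0 4 0; 87 48 0 5 0",
)

```text
time_s: 5.95
position: [0.5861, 0.0762, 0.0495]
tcp_rot: [[-1.0, -0.013, -0.0], [-0.013, 1.0, 0.0], [0.0, 0.0, -1.0]]
force: [-4.1, -0.3, 2.6]
opening: 1.002
grasp_force: 1.9
```

```bash
python3 - <<'E'
from h import *
s=imaging.capture('side'); cv2.imwrite('pics/c.png',cv2.resize(s[195:345,270:470],(800,600))[:,:,::-1])
print(blobs(s,blue(s),(285,225,420,310)),bot.read_state()['position'])
E
```

```text
[([372, 253, 25, 20, 387], [383.9, 262.6])] [0.58768783 0.0761057  0.04981368]
```

View pics/c.png

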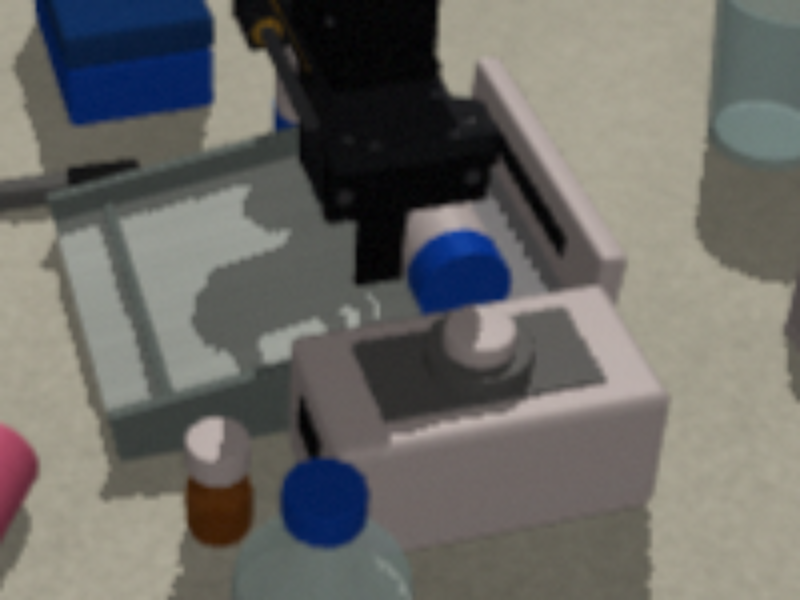

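The tube is just short of the crest, with its right end at crop (460,270) and the fingers right behind. I push it over and follow it to the stop.

drive_tool(
  deltas="87 3 0 0 0; 87 6 0 0 0; 87 9 0 0 0; 87 12 0 1 0; 87 15 0 1 0; 87 18 0 1 0; 87 21 0 1 0; 87 24 0 1 0; 87 27 0 1 0; 87 30 0 1 0; 87 32 0 1 0; 87 32 0 1 0",
)

```text
time_s: 7.2
position: [0.6183, 0.0762, 0.0506]
tcp_rot: [[-1.0, -0.013, 0.001], [-0.013, 1.0, -0.0], [-0.001, -0.0, -1.0]]
force: [-0.4, -0.3, -0.2]
opening: 1.001
grasp_force: 0.0
```

```bash
python3 - <<'E'
from h import *
s=imaging.capture('side'); cv2.imwrite('pics/d.png',cv2.resize(s[195:345,270:470],(800,600))[:,:,::-1])
print(blobs(s,blue(s),(285,225,420,310)),bot.read_state()['position'])
for x in (0.645,0.65,.656): print(x,proj('side',(x,-0.001,0.058)))
E
```

```text
[([391, 250, 26, 20, 367], [403.1, 259.8])] [0.61794028 0.0762051  0.05051916]
0.645 (np.float64(399.1284848156764), np.float64(265.6686966243948))
0.65 (np.float64(401.6819431049555), np.float64(265.2618344833148))
0.656 (np.float64(404.74061361029794), np.float64(264.7744729956073))
```

View pics/d.png

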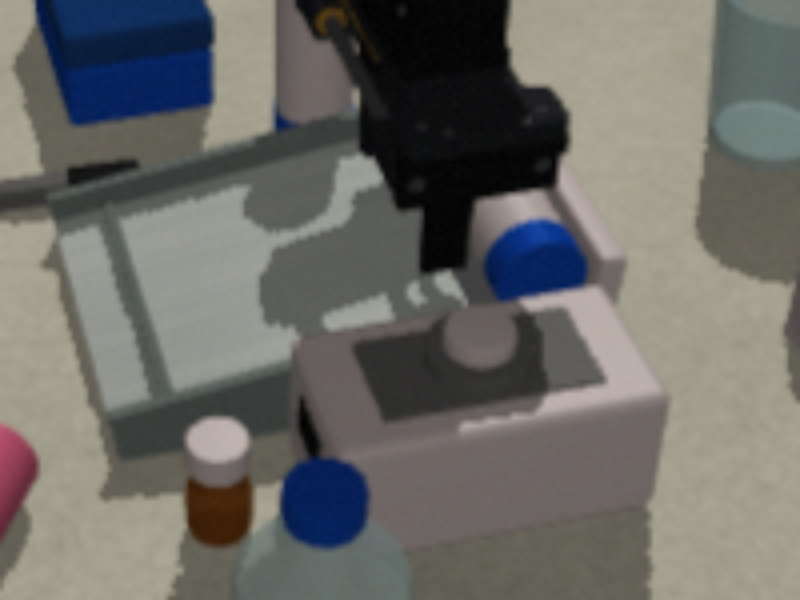

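The tube lies in the seat against the stop, with its right end at crop (535,260) and the fingers free of it at zero force. I back off, lift, close the fingers and move over the button.

drive_tool(
  deltas="87 -6 0 0 0; 87 -12 0 2 0; 87 -14 0 25 0; 87 -14 0 60 0; 87 -14 0 100 0; 0 -14 0 130 0; 0 -14 -30 130 0; 0 -14 -65 130 0; 0 -14 -100 130 0; 0 -12 -125 130 0; 0 -12 -136 130 0; 0 -12 -136 130 0",
)

```text
time_s: 8.45
position: [0.6053, -0.0608, 0.1805]
tcp_rot: [[-1.0, -0.011, -0.0], [-0.011, 1.0, 0.0], [0.0, 0.0, -1.0]]
force: [-0.3, 0.2, -0.2]
opening: 0.445
grasp_force: 0.0
```

drive_tool(
  deltas="0 0 0 -20 0; 0 0 0 -40 0; 0 0 0 -60 0; 0 0 0 -60 0; 0 0 0 -60 0",
)

```text
time_s: 8.95
position: [0.6055, -0.0584, 0.1205]
tcp_rot: [[-1.0, -0.015, -0.001], [-0.015, 1.0, 0.001], [0.001, 0.001, -1.0]]
force: [0.6, 0.3, 0.8]
opening: 0.034
grasp_force: 0.0
```

```bash
python3 - <<'E'
from h import *
p=bot.read_state()['position']; s=imaging.capture('side');w=imaging.capture('wrist')
print(p,bot.read_state()['opening'],proj('side',p))
print(blobs(s,blue(s),(385,235,420,285)))
cv2.imwrite('pics/e.png',np.hstack([cv2.resize(s[205:325,330:450],(400,400)),cv2.resize(w,(400,300))[0:300].repeat(1,0) if 0 else cv2.copyMakeBorder(cv2.resize(w,(400,300)),0,100,0,0,0)])[:,:,::-1])
E
```

```text
[ 0.60554302 -0.05842959  0.12050249] 0.0152623257308004 (np.float64(391.16778864279667), np.float64(262.67061188068664))
[([393, 263, 23, 7, 63], [404.3, 266.1])]
```

View pics/e.png

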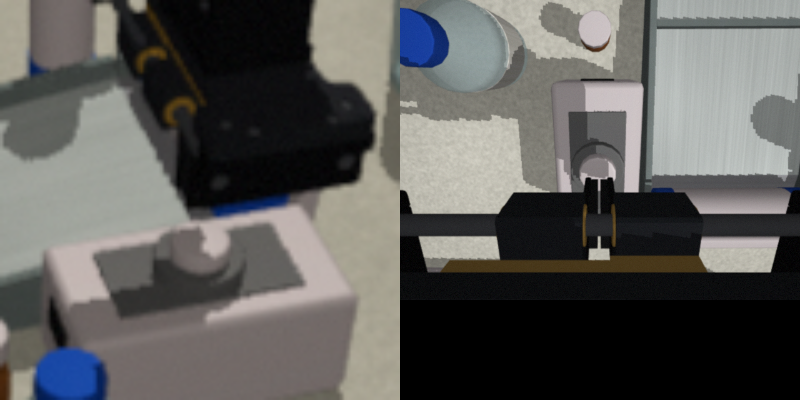

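In the side view the knuckle at crop (270,130) hides the closed fingertips, and the tube is still at the stop. The wrist view shows the fingertips in line with the button at (598,167). I check the button's position with a wrist ray.

```bash
python3 - <<'E'
from h import *
m=imaging.camera_model('wrist'); w=imaging.capture('wrist'); p=bot.read_state()['position']
print('tcp',p,'px',proj('wrist',p,m),'button px',proj('wrist',(.606,-.060,.087),m))
for uv in [(317,245),(317,267),(290,267),(344,267)]: print(onz('wrist',*uv,.087,m))
E
```

```text
tcp [ 0.6067265  -0.05943513  0.12181033] px (np.float64(318.30796182293386), np.float64(309.1986423045366)) button px (np.float64(317.2636059398942), np.float64(277.4613890978054))
[ 0.58765821 -0.06038819  0.087     ]
[ 0.59998412 -0.06022235  0.087     ]
[ 0.6001908  -0.07457976  0.087     ]
[ 0.59977744 -0.04586488  0.087     ]
```

drive_tool(
  deltas="0 0 -1 -10 0; 0 0 -1 -20 0; 0 0 -1 -28 0; 0 0 -1 -31 0; 0 0 -1 -33 0; 0 0 -1 -35 0; 0 0 -1 -37 0; 0 0 -1 -37 0",
)

```text
time_s: 9.9
position: [0.6055, -0.0608, 0.0862]
tcp_rot: [[-1.0, -0.014, -0.0], [-0.014, 1.0, -0.0], [0.0, -0.0, -1.0]]
force: [-5.3, 2.4, 16.7]
opening: 0.007
grasp_force: 8.1
```

drive_tool(
  deltas="0 0 0 -2 0; 0 0 0 -2 0; 0 0 0 -2 0",
)

```text
time_s: 10.2
position: [0.6055, -0.0608, 0.086]
tcp_rot: [[-1.0, -0.014, 0.0], [-0.014, 1.0, -0.001], [-0.0, -0.001, -1.0]]
force: [-7.9, 1.1, 25.2]
opening: 0.004
grasp_force: 12.8
```

drive_tool(
  deltas="0 0 0 2 0; 0 0 0 2 0; 0 0 0 2 0",
)

```text
time_s: 10.5
position: [0.6055, -0.0608, 0.0862]
tcp_rot: [[-1.0, -0.014, -0.0], [-0.014, 1.0, -0.0], [0.0, -0.0, -1.0]]
force: [-5.1, 0.5, 16.4]
opening: 0.004
grasp_force: 7.9
```

drive_tool(
  deltas="0 0 0 2 0; 0 0 0 2 0; 0 0 0 2 0",
)

```text
time_s: 10.8
position: [0.6055, -0.0608, 0.0863]
tcp_rot: [[-1.0, -0.013, -0.001], [-0.013, 1.0, -0.0], [0.001, -0.0, -1.0]]
force: [-3.1, 0.4, 8.5]
opening: 0.004
grasp_force: 4.4
```

drive_tool(
  deltas="0 0 0 2 0; 0 0 0 2 0; 0 0 0 2 0",
)

```text
time_s: 11.1
position: [0.6056, -0.0608, 0.0873]
tcp_rot: [[-1.0, -0.013, -0.001], [-0.013, 1.0, 0.0], [0.001, 0.0, -1.0]]
force: [-2.7, 0.2, 4.8]
opening: 0.004
grasp_force: 1.7
```

drive_tool(
  deltas="0 0 0 2 0; 0 0 0 2 0; 0 0 0 2 0",
)

```text
time_s: 11.4
position: [0.6059, -0.0608, 0.0894]
tcp_rot: [[-1.0, -0.013, -0.0], [-0.013, 1.0, 0.0], [0.0, 0.0, -1.0]]
force: [-2.1, -1.3, 2.6]
opening: 0.004
grasp_force: 1.2
```

drive_tool(
  deltas="0 0 0 1 0; 0 0 0 1 0; 0 0 0 1 0",
)

```text
time_s: 11.7
position: [0.606, -0.0608, 0.0905]
tcp_rot: [[-1.0, -0.013, 0.0], [-0.013, 1.0, -0.0], [-0.0, -0.0, -1.0]]
force: [-1.6, 0.4, 1.2]
opening: 0.006
grasp_force: 1.0
```

drive_tool(
  deltas="0 0 0 1 0; 0 0 0 1 0; 0 0 0 1 0",
)

```text
time_s: 12.0
position: [0.6061, -0.0608, 0.0916]
tcp_rot: [[-1.0, -0.013, 0.0], [-0.013, 1.0, -0.0], [-0.0, -0.0, -1.0]]
force: [-1.0, 0.1, 0.6]
opening: 0.006
grasp_force: 0.7
```

drive_tool(
  deltas="0 0 0 1 0; 0 0 0 1 0; 0 0 0 1 0",
)

```text
time_s: 12.3
position: [0.6061, -0.0608, 0.0925]
tcp_rot: [[-1.0, -0.013, 0.001], [-0.013, 1.0, -0.0], [-0.001, -0.0, -1.0]]
force: [-0.4, -0.0, -0.3]
opening: 0.005
grasp_force: 0.2
```

drive_tool(
  deltas="0 0 0 4 0; 0 0 0 4 0; 0 0 0 4 0",
)

```text
time_s: 12.6
position: [0.6061, -0.0608, 0.0967]
tcp_rot: [[-1.0, -0.013, 0.0], [-0.013, 1.0, -0.0], [-0.0, -0.0, -1.0]]
force: [-0.2, -0.3, 0.6]
opening: 0.006
grasp_force: 0.0
```

The spring was felt from 0.0925 down to a hard stop at 0.0863 m. That is about 6 mm of travel with 4 to 5 N at the bottom, so the button was fully pressed. I retreat and check.

drive_tool(
  deltas="0 0 0 30 0; 0 0 0 70 0; 0 0 0 110 0; 0 -40 0 130 0; 0 -80 0 130 0; 0 -120 0 130 0; 0 -150 0 130 0; 0 -150 0 130 0; 0 -150 0 130 0; 0 -150 0 130 0",
)

```text
time_s: 13.6
position: [0.4574, -0.0613, 0.2269]
tcp_rot: [[-1.0, -0.013, 0.002], [-0.013, 1.0, -0.001], [-0.002, -0.001, -1.0]]
force: [0.2, -0.2, 0.3]
opening: 0.007
grasp_force: 0.0
```

```bash
python3 - <<'E'
from h import *
s=imaging.capture('side'); cv2.imwrite('pics/f.png',cv2.resize(s[165:405,240:500],(650,600))[:,:,::-1])
print(blobs(s,blue(s),(385,225,420,285)),bot.read_state()['time_s'],bot.read_state()['force'])
E
```

```text
[([391, 250, 26, 20, 368], [403.0, 259.8])] 13.65 [ 1.87440019 -0.17306016 -0.30937208]
```

View pics/f.png

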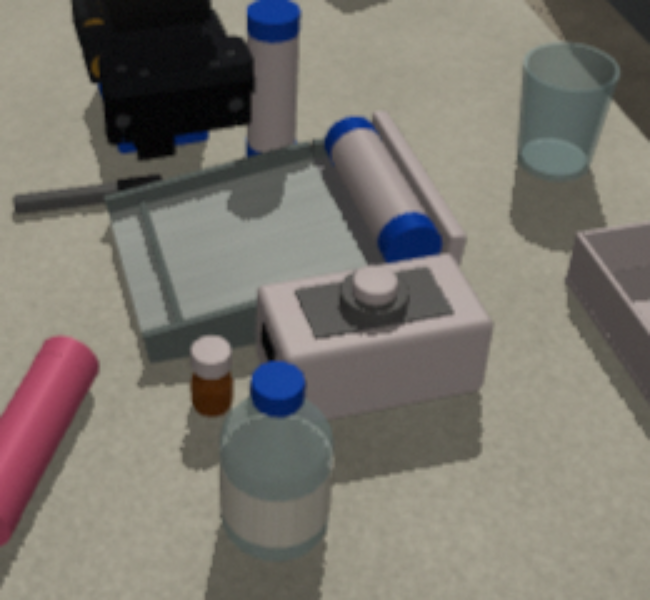

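The picture shows the tube in the seat against the stop, its ends at crop (350,135) and (410,237), unchanged since before the press. The button is back up, the other things stand where they were and the arm is clear.

```bash
python3 -c "
from rig import bot
print(bot.hand_in())"
```

```text
the job is handed in; nothing more can be done
None
```

The tube lies in the seat against the stop, the start button was pressed fully down (about 6 mm to its hard stop) once the tube was still, no bystander looked moved in the last picture, and the job was handed in at about 14 s; no verdict was returned.

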